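# Press the soap dish's tail and hold its lid open

## Robot

A 6-joint arm with a two-finger parallel gripper is mounted at the origin on the work surface. World frame = base frame: x ahead of the robot, y to its left, z up, the work surface at z = 0. Lengths are in mm, angles in rad, forces in N, time in s.
With the tool pointing down it reaches from about 275 to 750 mm from the base axis. Payload 10.2 kg.
Tool frame: the origin (TCP) lies midway between the tips of the shut fingers; the grasp point (between the pads) lies 19 mm behind it; x points along the fingers, y is the direction in which the jaws open and shut, and the axes are right-handed (so a half turn about x gives the same grasp; the last joint's range is limited). The gripper opens to 85 mm and grips with 20 to 120 N. Pads are 22 mm wide; open, the fingers measure 114 mm over their backs; the gripper's body (76 mm by 85 mm) begins 54 mm behind the grasp point. The pads swing forward as they close: fully open they stand 13 mm farther back than shut.
Start: joints at [-1.508, 0.313, 1.498, -0, 1.331, -0.223], TCP at [147.998, -503.714, 231.294] pointing down, gripper open.
Joint ranges: [-2.94, 2.94], [-0.97, 2.17], [0.19, 2.56], [-1.23, 4.37], [0.02, 3.11], [-2.88, 2.88]. Speed limits (rad/s): [2.39, 2.39, 3.01, 3.14, 3.14, 3.14].

## Interface

Orientations are given as a unit quaternion [w, x, y, z].
In Python, from rig import sense, capture, get_calibration, finish_job gives the robot as it stands.
- The arm moves only by the tool jog_arm, never from a script. Its argument "increments" is a list of rows, each an object of numbers: "rx", "ry", "rz": the turn, a rotation vector about the tool's x, y, z in rad; "x", "y", "z": the shift along the tool's x, y, z in mm; "hand": the finger opening in mm, from 0 to 85.4. A call has 1 to 5 rows; each row shifts and turns the commanded pose from where the row before left it, along the tool's axes as they then stand; what a row does not reach is not made up. A row lasts 1/8 s, in which the tool goes at most 62.5 mm and 10.7 degrees, less where a joint would pass 70% of its speed; a pose out of reach is approached as far as the arm can. A call with a gripper value outside its range is refused whole. The fingers move at their own pace and stop on an object; "force" is the grip in N (left out, the last holds). Time passes only in rows, so rows that do not move let the fingers close. It gives the time, the measured TCP pose, the force and the opening at its end, in the units of the state.
- sense(): the state, without advancing time (a new reading comes with each control period).
- capture(name): name is "scene" or "top"; returns the picture (400x640x3 uint8, red, green, blue); there is no depth.
- get_calibration(name): a dict with "camera_matrix" (3x3 intrinsics, pixels), "R" (3x3) and "t" (3): a world point X has camera coordinates R X + t. Camera axes: x right, y down, z forward; pixel columns grow to the right and rows downward; lengths in mm; the calibration is good to about 2 mm. A picture is of the moment at which its call begins. get_calibration takes no time and is no camera call.
- finish_job(): hands the job in, once; it reports no verdict.
The state is a dict: "time_s": time; "joints": joint angles; "dq": joint speeds; "tau": joint torques, N m; "eef_pos": TCP position; "ee_rot": TCP orientation; "force": force on the tool from outside, world axes, zero at the start; "wrist_torque": the same for the moment, N m; "grip_width": opening from 0.0 (shut) to 1.0 (fully open).
Only numpy, scipy, OpenCV 4.12 (cv2) and the standard library are available. Lean on these libraries where they do the work, as an engineer would, in place of code of your own. Each camera call takes 0.05 s, during which the arm holds its last target.

## Task

The toothpaste tube has been left with its cap under the press tail of the soap dish. Push the tube aside along the ledge, without lifting it, until it lies well clear of the tail; then press the tail down gently with the fingertips until the ridged lid has swung fully open, and finish while holding it down like that so that somebody can take the soap. Touch the lid only at its tail, keep the dish standing where it is, and leave the other things on the ledge alone.

Things in the scene. Friction and masses are not known exactly. Their poses are not given: they have to be found in the camera images.
- soap_dish: The soap dish, the long low one: white stoneware tray 90 mm (x) by 130 mm (y), 42 mm high, 0.6 kg, standing loose on the ledge with a bar of soap inside. Origin: centre of its underside; z up; its hinge is on the long -x side (towards the robot), +x points to its open front. Two small lugs behind it carry the hinge pin. Pressing the tail with more than about 15 N would tip it.
- soap_rocker (a joint): The soap dish's lid turning on its pin (rad): 0 shut, 0.96 fully open against its stop. The pin runs along the dish's y at dish x = -49 mm, z = 46 mm. Cover and tail are one stiff piece, a seesaw: the tail going down lifts the cover's front edge. A light spring and the lid's weight shut it when let go; holding it open takes about 2 to 4 N on the tail.
- soap_tail: The press tail: flat pale grey plastic tongue behind the pin, 55 mm wide (y), 4 mm thick, its end 50 mm from the pin. Origin: on the pin, mid-width; its x axis points along the tongue towards the pin and cover, so the tongue lies at x = -4 to -50 mm; z is the normal of its upper face (face at z = +2 mm). Shut, it rises away from the dish at 25 degrees, its end 67 mm above the ledge; fully open it slopes down at 30 degrees, its end 21 mm above the ledge.
- tail_press (a point): Point on the upper face of the soap dish's tail, 32 mm from the pin, mid-width: where a fingertip presses. It moves with the tail.
- soap_cover: The soap dish's lid cover in front of the pin: 94 mm by 134 mm, 7 mm thick with eight raised ridges, pale grey plastic, its top 11 mm above the pin when shut. Not to be touched. Origin on the pin, x towards the lid's front edge.
- tube: Full closed toothpaste tube lying flat, 150 mm long, 0.08 to 0.15 kg. Origin: under its middle, on the ledge; +x points along the tube to the cap, z up. Round (38 mm) at the cap end, tapering to the flat crimped end at x = -75 mm, which is 56 mm wide and 4 mm high; at the middle it is about 46 mm wide and 24 mm high. Pushed squarely at its middle it slides sideways without turning much. Its cap end lies under the tail, where it stops the tail from going all the way down.
- tube_cap (a point): Centre of the tube's cap: 34 mm across, 25 mm long, its top 36 mm above the ledge.
- comb: Green plastic comb lying flat beside the tube, about parallel to it, about 100 mm off on one side or the other: 175 mm (x) by 32 mm (y), 5 mm thick. Origin: centre of its underside. Bystander; there is little room for the tube on its side, and free ledge on the other side of the tube.
- tongue_cleaner: U-shaped stainless tongue cleaner, 145 mm by 72 mm, 8 mm high, lying in front of the soap dish. Origin near the middle of its underside. Bystander.
- tumbler: Blue plastic tumbler, 74 mm across, 100 mm high, with two toothbrushes standing up to 190 mm, beside the soap dish. Origin: centre of its underside. Bystander.
- bud_box: Cotton-bud box, 78 mm square and 72 mm high, loose, beside the soap dish on the side where the tumbler is not. It has a plain (not ridged) flip lid of the same make with a smaller tail. Origin: centre of its underside. Bystander.
- bud_rocker (a joint): The cotton-bud box's lid (rad): 0 shut, 0.96 open. It stays shut.
- rinse: Green bottle, 64 mm across, 165 mm high, far to the left. Origin: centre of its underside. Bystander.
- cream_jar: Amber jar, 64 mm across, 50 mm high, to the right. Origin: centre of its underside. Bystander.
- nail_brush: Wooden nail brush, 90 by 40 mm, 31 mm high, to the right and near the robot. Origin: centre of its underside. Bystander.
Mind the look-alikes: they are no part of the job. Several things look just like the tube: the one meant starts nearest to the robot's base. What is shaped like the soap_dish but yellow is not meant.

How it is judged:
By the outcome, as a careful person would: the job done as asked, in the order asked, and still so for the second after the job is handed in, while the arm keeps its last pose, push and grip.
It also fails if it takes over 43 s, if anything falls off the work surface, if the arm or the gripper's body presses on something with over 40 N, if the wrist force passes 120 N, or if a joint passes its speed limit or range.

## Working session

There is one attempt and no reset: what is moved stays moved. The work goes in short steps, Python scripts to look and compute and a tool call to move; the robot and the scene stay as the last step left them, time stands still between calls to the robot, and variables do not carry over. Pictures are saved under pics/ and viewed, and the job is handed in when it is done.

Besides the shell and the picture viewer there is one more tool, called after "Call:" by a JSON object that holds its "op" and its "data", one argument or row to a line. jog_arm: Moves the arm, as the interface text tells. Its arguments: {"type":"object","properties":{"increments":{"type":"array","items":{"type":"object","properties":{"rx":{"type":"number"},"ry":{"type":"number"},"rz":{"type":"number"},"x":{"type":"number"},"y":{"type":"number"},"z":{"type":"number"},"hand":{"type":"number"}}}},"force":{"type":"number"}},"required":["increments"]}

```bash
ls; mkdir -p pics; python3 - <<'E'
from rig import *
import cv2, numpy as np
for n in("scene","top"):
    im=capture(n); cv2.imwrite(f"pics/{n}0.png",im[:,:,::-1])
    c=get_calibration(n); print(n,np.array(c["camera_matrix"]).round(1).tolist(),np.array(c["R"]).round(3).tolist(),np.array(c["t"]).round(1).tolist())
print(sense())
E
```

```text
pics
scene [[429.2, 0.0, 313.2], [0.0, 429.2, 196.0], [0.0, 0.0, 1.0]] [[-0.828, 0.56, -0.016], [0.467, 0.674, -0.573], [-0.31, -0.482, -0.819]] [435.3, -225.0, 1602.6]
top [[461.6, 0.0, 322.8], [0.0, 461.6, 190.7], [0.0, 0.0, 1.0]] [[0.029, -0.999, 0.024], [-0.995, -0.031, -0.092], [0.093, -0.022, -0.995]] [-7.3, 582.0, 1292.1]
{'time_s': 0.1, 'joints': array([-1.50842639e+00,  3.13390950e-01,  1.49835238e+00, -2.09726371e-05,
        1.33101253e+00, -2.23400020e-01]), 'dq': array([ 8.78482878e-05, -1.61211613e-03, -1.97709057e-03, -7.16713378e-04,
       -7.13976998e-04,  1.36855490e-03]), 'tau': array([ 2.01713447e-03, -4.12907445e+01, -2.60142750e+01, -2.23624061e-04,
        3.05677160e-03, -1.24620843e-05]), 'eef_pos': array([ 147.96397966, -503.4771915 ,  230.79717899]), 'ee_rot': array([ 0.10028273,  0.69992639,  0.10110373, -0.6998746 ]), 'force': array([-0.3273051 , -0.11607512,  0.15018913]), 'wrist_torque': array([ 0.01771633, -0.08534578, -0.04006806]), 'grip_width': 1.0003795120420196}
```

View pics/scene0.png

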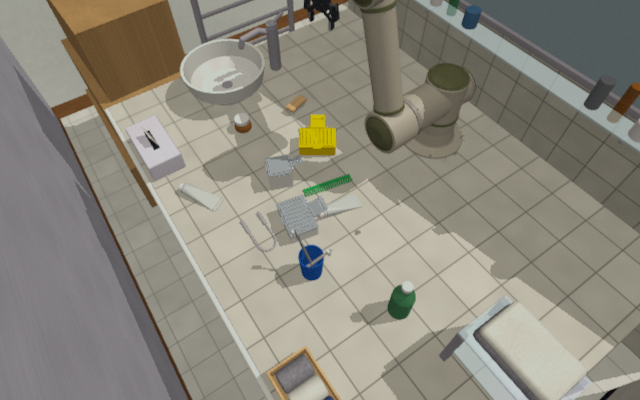

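View pics/top0.png

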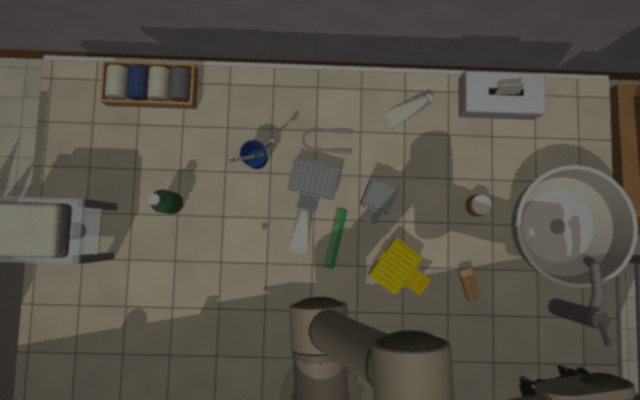

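Seen: the ridged grey dish is at top (315,177), with its tail at (306,203). There are two tube candidates, top (300,232) under the tail and top (408,108) far away. The first is nearest the base, so it is the one meant. The comb is at (336,238), and the yellow dish at (398,265) is a decoy. The plain box at (378,195) is the bud box. I'll check this in a close crop.

```bash
cat > h.py <<'E'
from rig import *
import cv2, numpy as np
def cal(n):
    c=get_calibration(n); return [np.array(c[k],float) for k in("camera_matrix","R","t")]
def plane(n,uv,z):
    K,R,t=cal(n); C=-R.T@t; d=R.T@np.linalg.inv(K)@np.array([uv[0],uv[1],1.]); return C+d*(z-C[2])/d[2]
def tri(uvt,uvs):
    P=[];
    for n in("top","scene"):
        K,R,t=cal(n); P.append(K@np.c_[R,t])
    X=cv2.triangulatePoints(P[0],P[1],np.array(uvt,float).reshape(2,1),np.array(uvs,float).reshape(2,1)); return (X[:3]/X[3]).ravel()
def proj(n,X):
    K,R,t=cal(n); x=K@(R@np.array(X,float)+t); return (x[:2]/x[2]).round(1)
E
python3 - <<'E'
import cv2
a=cv2.imread("pics/top0.png")[140:280,230:390]; b=cv2.imread("pics/scene0.png")[170:270,260:380]
cv2.imwrite("pics/ct.png",cv2.resize(a,None,fx=4.2,fy=4.2,interpolation=cv2.INTER_CUBIC))
cv2.imwrite("pics/cs.png",cv2.resize(b,None,fx=6,fy=6,interpolation=cv2.INTER_CUBIC))
E
```

```text
(no output)
```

View pics/ct.png

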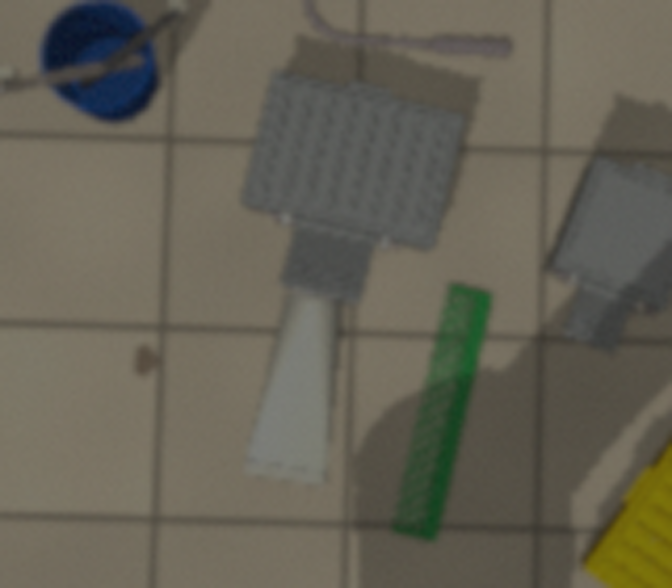

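View pics/cs.png

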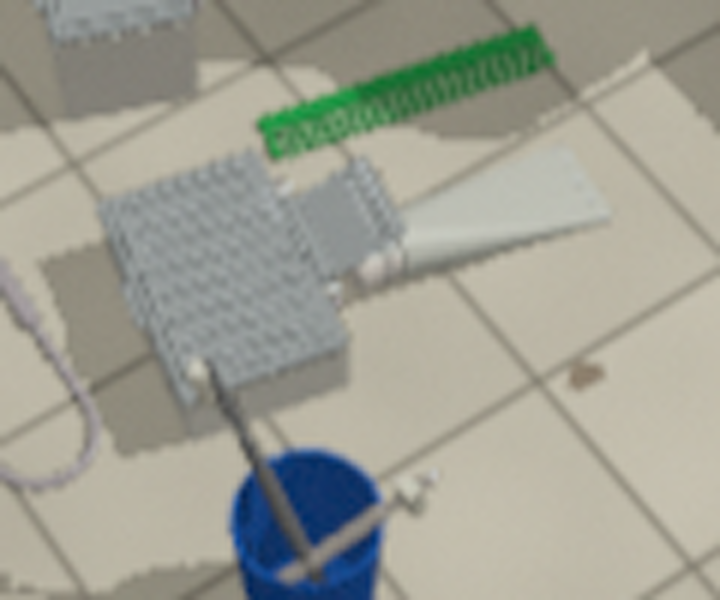

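```bash
python3 - <<'E'
from h import *
T=lambda u,v:((u+.5)/4.2-.5+230,(v+.5)/4.2-.5+140)
S=lambda u,v:((u+.5)/6-.5+260,(v+.5)/6-.5+170)
print("tail end L",tri(T(282,288),S(404,232)).round(1)," R",tri(T(358,300),S(360,158)).round(1))
print("crimp",tri(T(246,470),S(610,215)).round(1),tri(T(326,482),S(568,148)).round(1))
for p in[(278,72),(468,110),(436,248),(245,205)]: print("cover z57",plane("top",T(*p),55).round(1))
print("cover tri", tri(T(436,248),S(252,152)).round(1), tri(T(245,205),S(346,345)).round(1),tri(T(468,110),S(102,202)).round(1))
for p in[(246,472),(326,484)]: print("crimp z3",plane("top",T(*p),3).round(1))
for p in[(292,292),(336,296)]: print("tube shoulder z18",plane("top",T(*p),18).round(1))
for p in[(450,282),(492,292),(436,540),(394,530)]: print("comb",plane("top",T(*p),4).round(1))
for p in[(282,288),(358,300)]: print("tailend z67",plane("top",T(*p),67).round(1))
E
```

```text
tail end L [527.5  81.4  65.2]  R [521.   31.2  68.4]
crimp [405.1 104.3   5.1] [396.7  50.9   0.5]
cover z57 [672.7  89.2  55. ]
cover z57 [651.2 -38.7  55. ]
cover z57 [557.9 -19.8  55. ]
cover z57 [582.6 108.1  55. ]
cover tri [558.1 -19.8  44.5] [583.6 109.   41.8] [648.  -36.2  52.7]
crimp z3 [404.5 103.6   3. ]
crimp z3 [397.9  48.8   3. ]
tube shoulder z18 [527.6  76.   18. ]
tube shoulder z18 [525.8  45.9  18. ]
comb [538.6 -32.4   4. ]
comb [532.5 -61.6   4. ]
comb [362.2 -27.4   4. ]
comb [368.1   1.4   4. ]
tailend z67 [527.5  81.2  67. ]
tailend z67 [521.2  31.1  67. ]
```

```bash
cat >> h.py <<'E'
from scipy.spatial.transform import Rotation as Ro
def tool():
    s=sense(); q=s["ee_rot"]; return s,Ro.from_quat([q[1],q[2],q[3],q[0]])
def to(target,yaw_of_tooly):
    """shift (tool axes) and rz/ry turn to point down with tool y at given world yaw"""
    s,R=tool(); y=np.array([np.cos(yaw_of_tooly),np.sin(yaw_of_tooly),0]); x=np.array([0,0,-1.]); 
    Rt=Ro.from_matrix(np.c_[x,y,np.cross(x,y)])
    print("t",round(s["time_s"],2),"pos",s["eef_pos"].round(1),"F",s["force"].round(2),"grip",round(s["grip_width"],3),"j",s["joints"].round(2))
    print("shift tool axes",R.inv().apply(np.array(target)-s["eef_pos"]).round(1),"turn",(R.inv()*Rt).as_rotvec().round(4))
E
python3 - <<'E'
from h import *
s,R=tool(); print(R.as_matrix().round(3))
for a in(0,np.pi): to([475,18,200],a)
T=(254,152); print(plane("top",T,100), plane("top",(265,226),0))
E
```

```text
[[-0.     0.282 -0.959]
 [ 0.001 -0.959 -0.282]
 [-1.    -0.001 -0.   ]]
t 0.1 pos [ 148.  -503.5  230.8] F [-0.33 -0.12  0.15] grip 1.0 j [-1.51  0.31  1.5  -0.    1.33 -0.22]
shift tool axes [  31.4 -408.1 -460.8] turn [-1.285e+00 -9.000e-04  8.000e-04]
t 0.1 pos [ 148.  -503.5  230.8] F [-0.33 -0.12  0.15] grip 1.0 j [-1.51  0.31  1.5  -0.    1.33 -0.22]
shift tool axes [  31.4 -408.1 -460.8] turn [1.8566e+00 9.0000e-04 1.0000e-03]
[674.58286009 200.99632246 100.        ] [476.94573008 173.27329023   0.        ]
```

Call:
{"op": "jog_arm", "data": {
  "increments": [
    {"y": -41,"z": -46,"hand": 30},
    {"y": -41,"z": -46,"hand": 30},
    {"y": -41,"z": -46,"hand": 30},
    {"y": -41,"z": -46,"hand": 30},
    {"y": -41,"z": -46,"hand": 30}
  ]
}}

```text
schema error: expected keys rx, ry, rz, x, y, z, hand
```

Call:
{"op": "jog_arm", "data": {
  "increments": [
    {"y": -41,"z": -46},
    {"y": -41,"z": -46},
    {"y": -41,"z": -46},
    {"y": -41,"z": -46},
    {"y": -40,"z": -46}
  ]
}}

```text
schema error: expected keys rx, ry, rz, x, y, z, hand
```

Call:
{"op": "jog_arm", "data": {
  "increments": [
    {"rx": -0.18},
    {"rx": -0.18},
    {"rx": -0.18},
    {"rx": -0.18},
    {"rx": -0.18}
  ]
}}

```text
schema error: expected keys rx, ry, rz, x, y, z, hand
```

Call:
{"op": "jog_arm", "data": {
  "increments": [
    {"rx": -0.18},
    {"rx": -0.18},
    {"x": 0},
    {"x": 0}
  ]
}}

```text
schema error: expected keys rx, ry, rz, x, y, z, hand
```

```bash
python3 - <<'E'
from h import *
to([475,18,60],0)
E
```

```text
t 0.1 pos [ 148.  -503.5  230.8] F [-0.33 -0.12  0.15] grip 1.0 j [-1.51  0.31  1.5  -0.    1.33 -0.22]
shift tool axes [ 171.4 -407.9 -460.7] turn [-1.285e+00 -9.000e-04  8.000e-04]
```

All keys are required.

Call:
{"op": "jog_arm", "data": {
  "increments": [
    {"rx": 0,"ry": 0,"rz": 0,"x": 0,"y": -41,"z": -46,"hand": 30},
    {"rx": 0,"ry": 0,"rz": 0,"x": 0,"y": -41,"z": -46,"hand": 30},
    {"rx": 0,"ry": 0,"rz": 0,"x": 0,"y": -41,"z": -46,"hand": 30},
    {"rx": 0,"ry": 0,"rz": 0,"x": 0,"y": -41,"z": -46,"hand": 30},
    {"rx": 0,"ry": 0,"rz": 0,"x": 0,"y": -41,"z": -46,"hand": 30}
  ]
}}

```text
time_s: 0.72
eef_pos: [311.5, -240.3, 231.2]
ee_rot: [0.1, 0.7, 0.101, -0.7]
force: [0.6, 0.1, 0.3]
grip_width: 0.353
```

Call:
{"op": "jog_arm", "data": {
  "increments": [
    {"rx": 0,"ry": 0,"rz": 0,"x": 0,"y": -41,"z": -46,"hand": 30},
    {"rx": 0,"ry": 0,"rz": 0,"x": 0,"y": -41,"z": -46,"hand": 30},
    {"rx": 0,"ry": 0,"rz": 0,"x": 0,"y": -41,"z": -46,"hand": 30},
    {"rx": 0,"ry": 0,"rz": 0,"x": 0,"y": -41,"z": -46,"hand": 30},
    {"rx": 0,"ry": 0,"rz": 0,"x": 0,"y": -40,"z": -46,"hand": 30}
  ]
}}

```text
time_s: 1.35
eef_pos: [474.7, 20.4, 231.2]
ee_rot: [-0.101, -0.7, -0.101, 0.7]
force: [-0.6, -1.1, 0.7]
grip_width: 0.353
```

Call:
{"op": "jog_arm", "data": {
  "increments": [
    {"rx": -0.18,"ry": 0,"rz": 0,"x": 0,"y": 0,"z": 0,"hand": 30},
    {"rx": -0.18,"ry": 0,"rz": 0,"x": 0,"y": 0,"z": 0,"hand": 30},
    {"rx": -0.18,"ry": 0,"rz": 0,"x": 0,"y": 0,"z": 0,"hand": 30},
    {"rx": -0.18,"ry": 0,"rz": 0,"x": 0,"y": 0,"z": 0,"hand": 30},
    {"rx": -0.18,"ry": 0,"rz": 0,"x": 0,"y": 0,"z": 0,"hand": 30}
  ]
}}

```text
time_s: 1.98
eef_pos: [473.9, 18.4, 231.0]
ee_rot: [-0.397, -0.585, -0.397, 0.585]
force: [-0.6, -0.8, -0.3]
grip_width: 0.348
```

Call:
{"op": "jog_arm", "data": {
  "increments": [
    {"rx": -0.18,"ry": 0,"rz": 0,"x": 0,"y": 0,"z": 0,"hand": 30},
    {"rx": -0.18,"ry": 0,"rz": 0,"x": 0,"y": 0,"z": 0,"hand": 30},
    {"rx": 0,"ry": 0,"rz": 0,"x": 0,"y": 0,"z": 0,"hand": 30},
    {"rx": 0,"ry": 0,"rz": 0,"x": 0,"y": 0,"z": 0,"hand": 30}
  ]
}}

```text
time_s: 2.48
eef_pos: [474.0, 18.4, 231.2]
ee_rot: [-0.493, -0.507, -0.493, 0.507]
force: [0.8, 0.0, 0.4]
grip_width: 0.351
```

```bash
python3 - <<'E'
from h import *
to([475,18,60],0)
E
```

```text
t 2.48 pos [474.   18.4 231.2] F [0.78 0.02 0.43] grip 0.351 j [-0.21  0.2   1.64  0.    1.3  -0.18]
shift tool axes [171.2   1.1   0.4] turn [-0.0284 -0.0001  0.0003]
```

Call:
{"op": "jog_arm", "data": {
  "increments": [
    {"rx": 0,"ry": 0,"rz": 0,"x": 45,"y": 0,"z": 0,"hand": 30},
    {"rx": 0,"ry": 0,"rz": 0,"x": 45,"y": 0,"z": 0,"hand": 30},
    {"rx": 0,"ry": 0,"rz": 0,"x": 45,"y": 0,"z": 0,"hand": 30},
    {"rx": 0,"ry": 0,"rz": 0,"x": 45,"y": 0,"z": 0,"hand": 30},
    {"rx": 0,"ry": 0,"rz": 0,"x": 0,"y": 0,"z": 0,"hand": 30}
  ]
}}

```text
time_s: 3.1
eef_pos: [472.4, 18.7, 49.4]
ee_rot: [-0.491, -0.506, -0.495, 0.508]
force: [0.6, -0.1, 0.8]
grip_width: 0.35
```

```bash
python3 - <<'E'
from h import *
b=capture("scene")[140:270,260:420]
cv2.imwrite("pics/cs1.png",cv2.resize(b[:,:,::-1],None,fx=4.5,fy=4.5,interpolation=cv2.INTER_CUBIC))
to([475,18,60],0)
E
```

```text
t 3.15 pos [473.9  18.4  51.4] F [-0.58 -0.62  0.82] grip 0.354 j [-0.21  0.44  1.85  0.    0.85 -0.18]
shift tool axes [-8.6  1.1  0.4] turn [-0.0266 -0.0003  0.0017]
```

View pics/cs1.png

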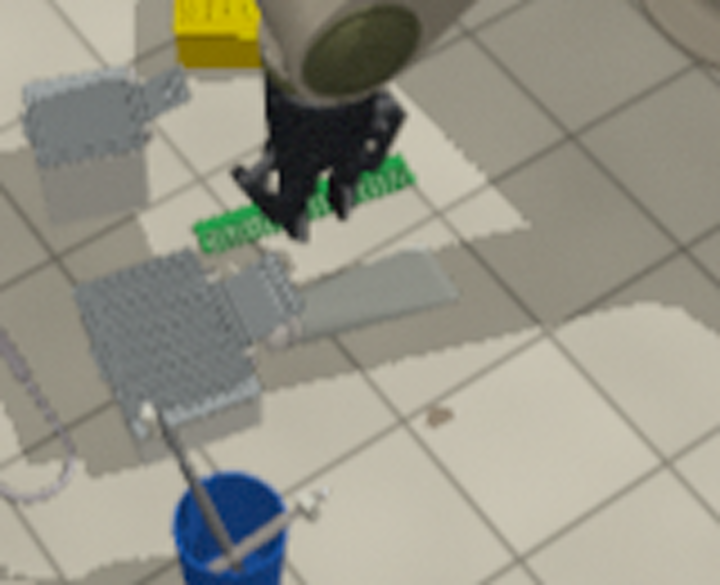

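The crop shows the fingers over the gap between comb and tube, tips near (300,235) and (345,215). The outer knuckle at (240,172) could come near the tail, so I'll work out its position.

```bash
python3 - <<'E'
from h import *
K,R,t=cal("scene"); C=-R.T@t
for u,v in[(238,172),(262,205),(303,238),(343,218),(375,175),(400,110)]:
    p=((u+.5)/4.5-.5+260,(v+.5)/4.5-.5+140); d=R.T@np.linalg.inv(K)@np.array([*p,1.])
    print((u,v),(C+d*(18-C[1])/d[1]).round(0))
E
```

```text
(238, 172) [537.  18. 161.]
(262, 205) [518.  18. 109.]
(303, 238) [482.  18.  41.]
(343, 218) [446.  18.  38.]
(375, 175) [419.  18.  69.]
(400, 110) [400.  18. 131.]
```

Call:
{"op": "jog_arm", "data": {
  "increments": [
    {"rx": -0.02,"ry": 0,"rz": 0,"x": 0,"y": 3,"z": 0,"hand": 0},
    {"rx": 0,"ry": 0,"rz": 0,"x": 0,"y": 0,"z": 0,"hand": 0},
    {"rx": 0,"ry": 0,"rz": 0,"x": 20,"y": 0,"z": 0,"hand": 0},
    {"rx": 0,"ry": 0,"rz": 0,"x": 20,"y": 0,"z": 0,"hand": 0},
    {"rx": 0,"ry": 0,"rz": 0,"x": 3,"y": 0,"z": 0,"hand": 0}
  ]
}}

```text
time_s: 3.78
eef_pos: [476.9, 18.4, 8.3]
ee_rot: [-0.499, -0.501, -0.499, 0.501]
force: [0.2, -0.4, 1.3]
grip_width: -0.001
```

Call:
{"op": "jog_arm", "data": {
  "increments": [
    {"rx": 0,"ry": 0,"rz": 0,"x": 0,"y": 0,"z": -5,"hand": 0},
    {"rx": 0,"ry": 0,"rz": 0,"x": 0,"y": 0,"z": -5,"hand": 0},
    {"rx": 0,"ry": 0,"rz": 0,"x": 0,"y": 0,"z": -5,"hand": 0}
  ]
}}

```text
time_s: 4.15
eef_pos: [477.4, 33.7, 8.8]
ee_rot: [0.499, 0.501, 0.499, -0.501]
force: [0.2, 0.2, 0.2]
grip_width: -0.003
```

```bash
python3 - <<'E'
from h import *
b=capture("scene")[140:270,260:420]
cv2.imwrite("pics/cs2.png",cv2.resize(b[:,:,::-1],None,fx=4.5,fy=4.5,interpolation=cv2.INTER_CUBIC))
to([475,18,8],0)
E
```

```text
t 4.2 pos [477.3  34.1   8.7] F [-0.5   0.85  0.33] grip -0.0 j [-0.17  0.53  1.86  0.    0.75 -0.17]
shift tool axes [ 0.7 -2.2 16.2] turn [-0.0044  0.     -0.0007]
```

View pics/cs2.png

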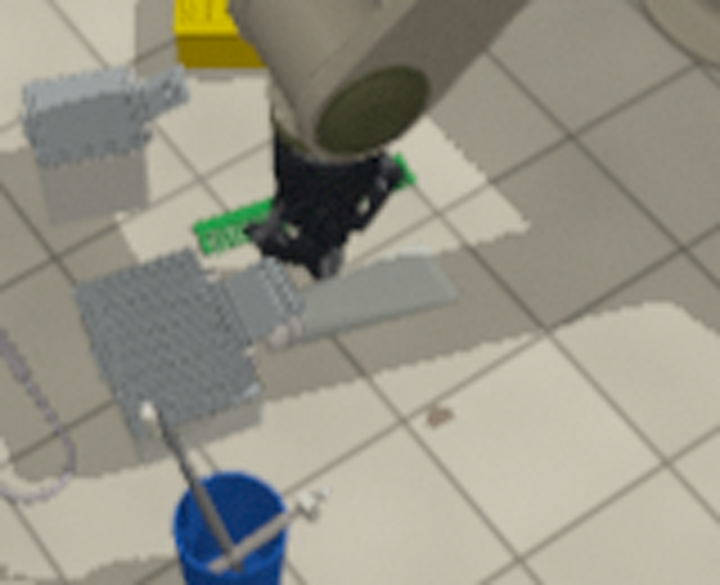

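```bash
python3 - <<'E'
from h import *
K,R,t=cal("scene"); C=-R.T@t
for u,v in[(248,232),(262,255),(290,265),(320,278)]:
    p=((u+.5)/4.5-.5+260,(v+.5)/4.5-.5+140); d=R.T@np.linalg.inv(K)@np.array([*p,1.])
    print((u,v),(C+d*(34-C[1])/d[1]).round(0))
E
```

```text
(248, 232) [541.  34. 113.]
(262, 255) [529.  34.  76.]
(290, 265) [505.  34.  44.]
(320, 278) [478.  34.   5.]
```

Call:
{"op": "jog_arm", "data": {
  "increments": [
    {"rx": 0,"ry": 0,"rz": 0,"x": -2,"y": -6,"z": 0,"hand": 0},
    {"rx": 0,"ry": 0,"rz": 0,"x": 0,"y": 0,"z": -4,"hand": 0},
    {"rx": 0,"ry": 0,"rz": 0,"x": 0,"y": 0,"z": -4,"hand": 0},
    {"rx": 0,"ry": 0,"rz": 0,"x": 0,"y": 0,"z": -4,"hand": 0},
    {"rx": 0,"ry": 0,"rz": 0,"x": 0,"y": 0,"z": -4,"hand": 0}
  ]
}}

```text
time_s: 4.82
eef_pos: [471.4, 49.6, 10.4]
ee_rot: [0.499, 0.501, 0.499, -0.501]
force: [0.3, -2.2, 1.6]
grip_width: -0.001
```

Call:
{"op": "jog_arm", "data": {
  "increments": [
    {"rx": 0,"ry": 0,"rz": 0,"x": 0,"y": 0,"z": -5,"hand": 0},
    {"rx": 0,"ry": 0,"rz": 0,"x": 0,"y": 0,"z": -5,"hand": 0},
    {"rx": 0,"ry": 0,"rz": 0,"x": 0,"y": 0,"z": -5,"hand": 0},
    {"rx": 0,"ry": 0,"rz": 0,"x": 0,"y": 0,"z": -5,"hand": 0}
  ]
}}

```text
time_s: 5.32
eef_pos: [471.3, 69.7, 10.3]
ee_rot: [0.499, 0.501, 0.499, -0.501]
force: [-0.9, -1.4, 1.6]
grip_width: -0.0
```

```bash
python3 - <<'E'
from h import *
b=capture("scene")[140:270,260:420]
cv2.imwrite("pics/cs3.png",cv2.resize(b[:,:,::-1],None,fx=4.5,fy=4.5,interpolation=cv2.INTER_CUBIC))
to([475,18,8],0)
E
```

```text
t 5.38 pos [471.2  70.1  10.3] F [ 0.13 -0.13  1.6 ] grip 0.0 j [-0.1   0.52  1.87  0.    0.75 -0.09]
shift tool axes [ 2.3  4.  52.1] turn [-0.0047 -0.0002  0.0001]
```

View pics/cs3.png

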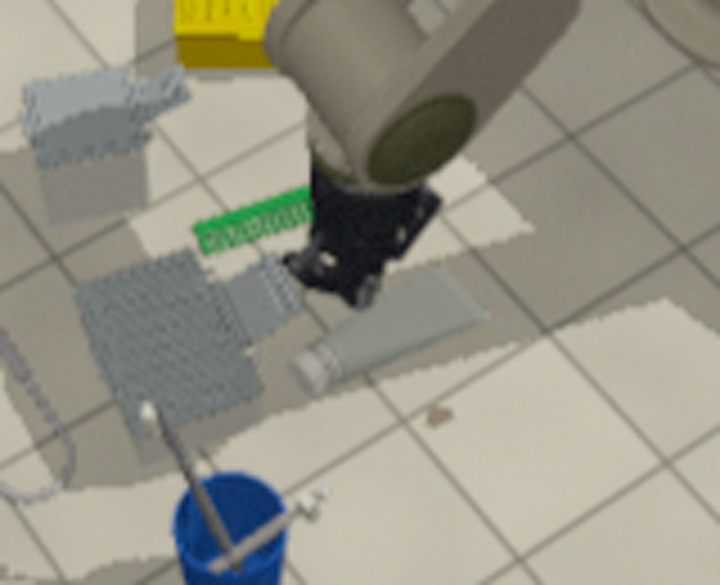

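The tube is sliding well: its cap is now visible at crop (315,370) and the dish hasn't moved. I'll keep pushing.

Call:
{"op": "jog_arm", "data": {
  "increments": [
    {"rx": 0,"ry": 0,"rz": 0,"x": 0,"y": 0,"z": -5,"hand": 0},
    {"rx": 0,"ry": 0,"rz": 0,"x": 0,"y": 0,"z": -5,"hand": 0},
    {"rx": 0,"ry": 0,"rz": 0,"x": 0,"y": 0,"z": -5,"hand": 0},
    {"rx": 0,"ry": 0,"rz": 0,"x": 0,"y": 0,"z": -5,"hand": 0},
    {"rx": 0,"ry": 0,"rz": 0,"x": 0,"y": 0,"z": -5,"hand": 0}
  ]
}}

```text
time_s: 6.0
eef_pos: [471.4, 94.7, 10.3]
ee_rot: [-0.499, -0.501, -0.499, 0.501]
force: [-0.3, 0.0, 1.2]
grip_width: -0.002
```

Call:
{"op": "jog_arm", "data": {
  "increments": [
    {"rx": 0,"ry": 0,"rz": 0,"x": 0,"y": 0,"z": -5,"hand": 0},
    {"rx": 0,"ry": 0,"rz": 0,"x": 0,"y": 0,"z": -5,"hand": 0},
    {"rx": 0,"ry": 0,"rz": 0,"x": 0,"y": 0,"z": -5,"hand": 0},
    {"rx": 0,"ry": 0,"rz": 0,"x": 0,"y": 0,"z": -5,"hand": 0},
    {"rx": 0,"ry": 0,"rz": 0,"x": 0,"y": 0,"z": -4,"hand": 0}
  ]
}}

```text
time_s: 6.62
eef_pos: [471.5, 118.7, 10.3]
ee_rot: [0.499, 0.501, 0.499, -0.501]
force: [-0.5, -1.0, 0.7]
grip_width: 0.001
```

Call:
{"op": "jog_arm", "data": {
  "increments": [
    {"rx": 0,"ry": 0,"rz": 0,"x": 0,"y": 0,"z": 6,"hand": 0},
    {"rx": 0,"ry": 0,"rz": 0,"x": -30,"y": 0,"z": 0,"hand": 0},
    {"rx": 0,"ry": 0,"rz": 0,"x": -40,"y": 0,"z": 0,"hand": 0},
    {"rx": 0,"ry": 0,"rz": 0,"x": -40,"y": 0,"z": 0,"hand": 0},
    {"rx": 0,"ry": 0,"rz": 0,"x": 0,"y": 0,"z": 0,"hand": 0}
  ]
}}

```text
time_s: 7.25
eef_pos: [472.8, 112.0, 122.7]
ee_rot: [0.5, 0.503, 0.497, -0.5]
force: [-0.5, -0.4, -1.2]
grip_width: 0.004
```

```bash
python3 - <<'E'
from h import *
b=capture("scene")[140:270,260:420]
cv2.imwrite("pics/cs4.png",cv2.resize(b[:,:,::-1],None,fx=4.5,fy=4.5,interpolation=cv2.INTER_CUBIC))
a=capture("top")[140:280,230:390]
cv2.imwrite("pics/ct4.png",cv2.resize(a[:,:,::-1],None,fx=4.2,fy=4.2,interpolation=cv2.INTER_CUBIC))
to([531,54.5,110],-np.pi/2-.197)
to([531,54.5,110],np.pi/2-.197)
E
```

```text
t 7.35 pos [471.2 112.1 119.9] F [-0.92 -0.99 -0.85] grip -0.001 j [-0.01  0.35  1.76  0.    1.03 -0.  ]
shift tool axes [ 9.8 60.1 57.3] turn [1.7625e+00 3.0000e-04 4.0000e-04]
t 7.35 pos [471.2 112.1 119.9] F [-0.92 -0.99 -0.85] grip -0.001 j [-0.01  0.35  1.76  0.    1.03 -0.  ]
shift tool axes [ 9.8 60.1 57.3] turn [-1.3791e+00 -3.0000e-04  3.0000e-04]
```

View pics/cs4.png

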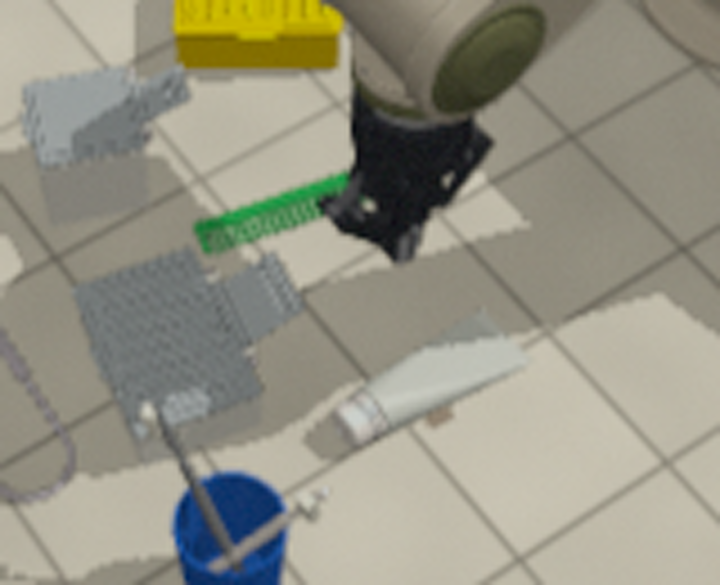

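View pics/ct4.png

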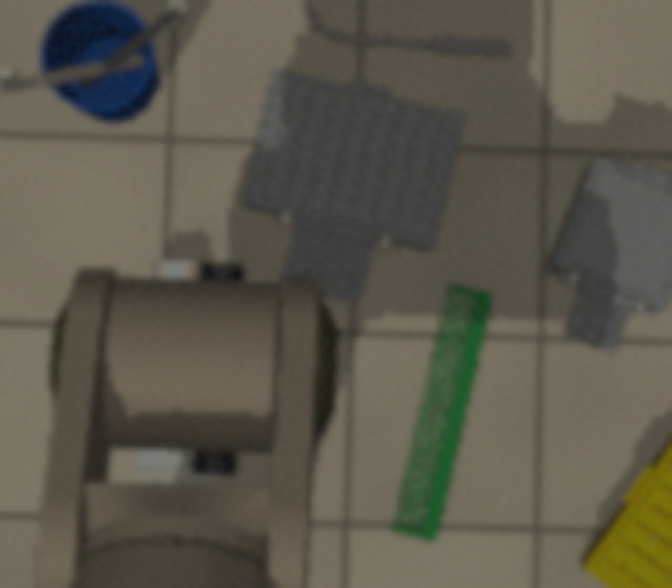

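Call:
{"op": "jog_arm", "data": {
  "increments": [
    {"rx": 0,"ry": 0,"rz": 0,"x": 0,"y": 30,"z": 29,"hand": 0},
    {"rx": 0,"ry": 0,"rz": 0,"x": 0,"y": 30,"z": 29,"hand": 0},
    {"rx": -0.172,"ry": 0,"rz": 0,"x": 0,"y": 0,"z": 0,"hand": 0},
    {"rx": -0.172,"ry": 0,"rz": 0,"x": 0,"y": 0,"z": 0,"hand": 0},
    {"rx": -0.172,"ry": 0,"rz": 0,"x": 0,"y": 0,"z": 0,"hand": 0}
  ]
}}

```text
time_s: 7.98
eef_pos: [530.5, 53.8, 118.5]
ee_rot: [0.61, 0.355, 0.612, -0.356]
force: [-0.3, 0.3, -0.1]
grip_width: 0.005
```

Call:
{"op": "jog_arm", "data": {
  "increments": [
    {"rx": -0.172,"ry": 0,"rz": 0,"x": 0,"y": 0,"z": 0,"hand": 0},
    {"rx": -0.172,"ry": 0,"rz": 0,"x": 0,"y": 0,"z": 0,"hand": 0},
    {"rx": -0.172,"ry": 0,"rz": 0,"x": 0,"y": 0,"z": 0,"hand": 0},
    {"rx": -0.172,"ry": 0,"rz": 0,"x": 0,"y": 0,"z": 0,"hand": 0},
    {"rx": -0.175,"ry": 0,"rz": 0,"x": 0,"y": 0,"z": 0,"hand": 0}
  ]
}}

```text
time_s: 8.6
eef_pos: [530.4, 53.9, 118.6]
ee_rot: [0.703, 0.068, 0.705, -0.067]
force: [0.2, -0.1, 0.2]
grip_width: 0.0
```

Call:
{"op": "jog_arm", "data": {
  "increments": [
    {"rx": 0,"ry": 0,"rz": 0,"x": 15,"y": 0,"z": 0,"hand": 0},
    {"rx": 0,"ry": 0,"rz": 0,"x": 15,"y": 0,"z": 0,"hand": 0},
    {"rx": 0,"ry": 0,"rz": 0,"x": 0,"y": 0,"z": 0,"hand": 0}
  ]
}}

```text
time_s: 8.98
eef_pos: [530.2, 54.1, 88.2]
ee_rot: [0.702, 0.07, 0.705, -0.07]
force: [-0.5, 0.3, 0.1]
grip_width: 0.006
```

```bash
python3 - <<'E'
from h import *
b=capture("scene")[140:270,260:420]
cv2.imwrite("pics/cs5.png",cv2.resize(b[:,:,::-1],None,fx=4.5,fy=4.5,interpolation=cv2.INTER_CUBIC))
to([531,54,75],np.pi/2-.197)
E
```

```text
t 9.03 pos [530.8  54.   89.3] F [ 1.06 -0.42  1.34] grip 0.001 j [-0.12  0.49  1.64  0.    1.01 -1.49]
shift tool axes [14.3  0.   0.3] turn [-0.0013 -0.002   0.0002]
```

View pics/cs5.png

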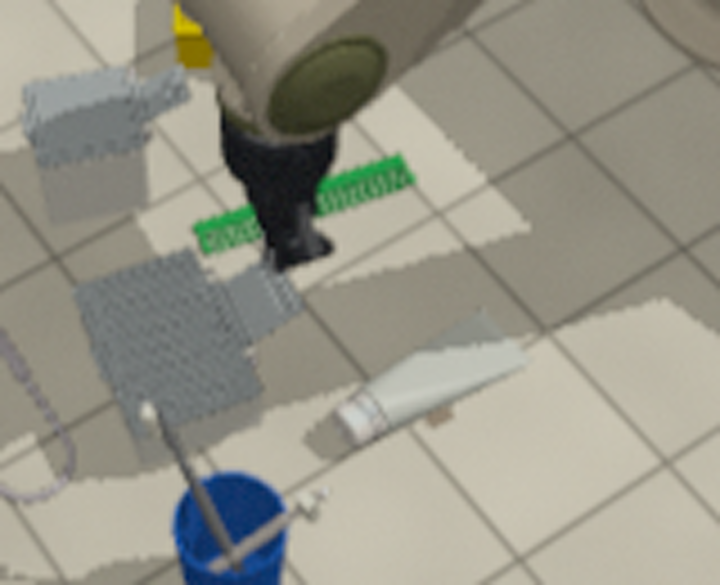

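Call:
{"op": "jog_arm", "data": {
  "increments": [
    {"rx": 0,"ry": 0,"rz": 0,"x": 8,"y": 0,"z": 0,"hand": 0},
    {"rx": 0,"ry": 0,"rz": 0,"x": 6,"y": 0,"z": 0,"hand": 0},
    {"rx": 0,"ry": 0,"rz": 0,"x": 3,"y": 0,"z": 0,"hand": 0},
    {"rx": 0,"ry": 0,"rz": 0,"x": 2,"y": 0,"z": 0,"hand": 0},
    {"rx": 0,"ry": 0,"rz": 0,"x": 2,"y": 0,"z": 0,"hand": 0}
  ]
}}

```text
time_s: 9.65
eef_pos: [531.3, 54.0, 69.3]
ee_rot: [0.704, 0.069, 0.704, -0.069]
force: [-0.3, 0.4, -0.2]
grip_width: -0.001
```

Call:
{"op": "jog_arm", "data": {
  "increments": [
    {"rx": 0,"ry": 0,"rz": 0,"x": 2,"y": 0,"z": 0,"hand": 0},
    {"rx": 0,"ry": 0,"rz": 0,"x": 2,"y": 0,"z": 0,"hand": 0},
    {"rx": 0,"ry": 0,"rz": 0,"x": 2,"y": 0,"z": 0,"hand": 0},
    {"rx": 0,"ry": 0,"rz": 0,"x": 2,"y": 0,"z": 0,"hand": 0}
  ]
}}

```text
time_s: 10.15
eef_pos: [531.2, 54.0, 61.2]
ee_rot: [0.704, 0.069, 0.704, -0.069]
force: [0.1, -0.2, 1.7]
grip_width: 0.001
```

```bash
python3 - <<'E'
from h import *
b=capture("scene")[140:270,260:420]
cv2.imwrite("pics/cs6.png",cv2.resize(b[:,:,::-1],None,fx=4.5,fy=4.5,interpolation=cv2.INTER_CUBIC))
to([531,54,32],np.pi/2-.197)
E
```

```text
t 10.2 pos [531.1  54.   61. ] F [ 0.08 -0.15  1.07] grip 0.005 j [-0.12  0.53  1.67  0.    0.95 -1.49]
shift tool axes [29.  -0.1 -0.1] turn [ 0.0001 -0.0003 -0.    ]
```

View pics/cs6.png

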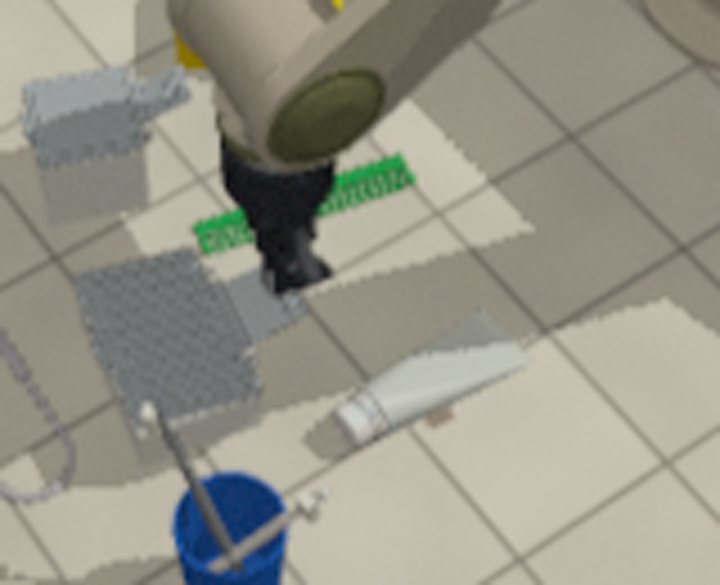

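The fingertip is on the tail at crop (285,285) and the lid's front edge is starting to lift. I'll keep pressing slowly.

Call:
{"op": "jog_arm", "data": {
  "increments": [
    {"rx": 0,"ry": 0,"rz": 0,"x": 2,"y": 0,"z": 0,"hand": 0},
    {"rx": 0,"ry": 0,"rz": 0,"x": 2,"y": 0,"z": 0,"hand": 0},
    {"rx": 0,"ry": 0,"rz": 0,"x": 2,"y": 0,"z": 0,"hand": 0},
    {"rx": 0,"ry": 0,"rz": 0,"x": 2,"y": 0,"z": 0,"hand": 0},
    {"rx": 0,"ry": 0,"rz": 0,"x": 2,"y": 0,"z": 0,"hand": 0}
  ]
}}

```text
time_s: 10.82
eef_pos: [531.2, 54.1, 51.1]
ee_rot: [0.704, 0.069, 0.704, -0.069]
force: [-0.4, 1.1, 2.5]
grip_width: 0.004
```

Call:
{"op": "jog_arm", "data": {
  "increments": [
    {"rx": 0,"ry": 0,"rz": 0,"x": 2,"y": 0,"z": 0,"hand": 0},
    {"rx": 0,"ry": 0,"rz": 0,"x": 2,"y": 0,"z": 0,"hand": 0},
    {"rx": 0,"ry": 0,"rz": 0,"x": 2,"y": 0,"z": 0,"hand": 0},
    {"rx": 0,"ry": 0,"rz": 0,"x": 2,"y": 0,"z": 0,"hand": 0},
    {"rx": 0,"ry": 0,"rz": 0,"x": 0,"y": 0,"z": 0,"hand": 0}
  ]
}}

```text
time_s: 11.45
eef_pos: [531.3, 54.0, 43.2]
ee_rot: [0.704, 0.069, 0.704, -0.069]
force: [-1.3, -0.1, 1.3]
grip_width: 0.001
```

```bash
python3 - <<'E'
from h import *
b=capture("scene")[140:270,260:420]
cv2.imwrite("pics/cs7.png",cv2.resize(b[:,:,::-1],None,fx=4.5,fy=4.5,interpolation=cv2.INTER_CUBIC))
to([531,54,32],np.pi/2-.197)
E
```

```text
t 11.5 pos [531.2  54.   43.3] F [-1.39  0.24  1.39] grip 0.001 j [-0.12  0.56  1.68 -0.    0.91 -1.49]
shift tool axes [11.3 -0.1 -0.2] turn [ 0.0002  0.     -0.    ]
```

View pics/cs7.png

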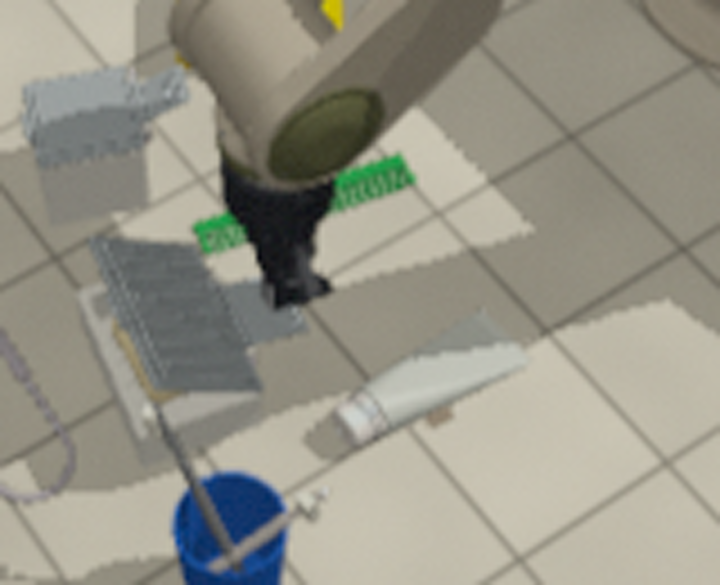

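The lid is about half open and the soap is visible at (145,365). The dish is still.

Call:
{"op": "jog_arm", "data": {
  "increments": [
    {"rx": 0,"ry": 0,"rz": 0,"x": 2,"y": 0,"z": 0,"hand": 0},
    {"rx": 0,"ry": 0,"rz": 0,"x": 2,"y": 0,"z": 0,"hand": 0},
    {"rx": 0,"ry": 0,"rz": 0,"x": 2,"y": 0,"z": 0,"hand": 0},
    {"rx": 0,"ry": 0,"rz": 0,"x": 1,"y": 0,"z": 0,"hand": 0},
    {"rx": 0,"ry": 0,"rz": 0,"x": 1,"y": 0,"z": 0,"hand": 0}
  ]
}}

```text
time_s: 12.12
eef_pos: [531.3, 54.0, 35.3]
ee_rot: [0.704, 0.069, 0.704, -0.069]
force: [0.9, -0.5, 2.6]
grip_width: 0.002
```

Call:
{"op": "jog_arm", "data": {
  "increments": [
    {"rx": 0,"ry": 0,"rz": 0,"x": 1,"y": 0,"z": 0,"hand": 0},
    {"rx": 0,"ry": 0,"rz": 0,"x": 0,"y": 0,"z": 0,"hand": 0}
  ]
}}

```text
time_s: 12.38
eef_pos: [531.1, 54.0, 34.2]
ee_rot: [0.704, 0.069, 0.704, -0.069]
force: [0.5, -0.6, 2.5]
grip_width: 0.0
```

Call:
{"op": "jog_arm", "data": {
  "increments": [
    {"rx": 0,"ry": 0,"rz": 0,"x": 1,"y": 0,"z": 0,"hand": 0},
    {"rx": 0,"ry": 0,"rz": 0,"x": 0,"y": 0,"z": 0,"hand": 0}
  ]
}}

```text
time_s: 12.62
eef_pos: [531.1, 54.0, 33.2]
ee_rot: [0.704, 0.069, 0.704, -0.069]
force: [0.7, -0.8, 2.2]
grip_width: -0.0
```

```bash
python3 - <<'E'
from h import *
b=capture("scene")[140:270,260:420]
cv2.imwrite("pics/cs8.png",cv2.resize(b[:,:,::-1],None,fx=4.5,fy=4.5,interpolation=cv2.INTER_CUBIC))
to([531,54,32],np.pi/2-.197)
E
```

```text
t 12.68 pos [531.1  54.1  33.2] F [-0.26 -0.94  3.4 ] grip 0.001 j [-0.12  0.57  1.68  0.    0.89 -1.49]
shift tool axes [ 1.2 -0.1 -0.1] turn [ 0.0002 -0.0002  0.    ]
```

View pics/cs8.png

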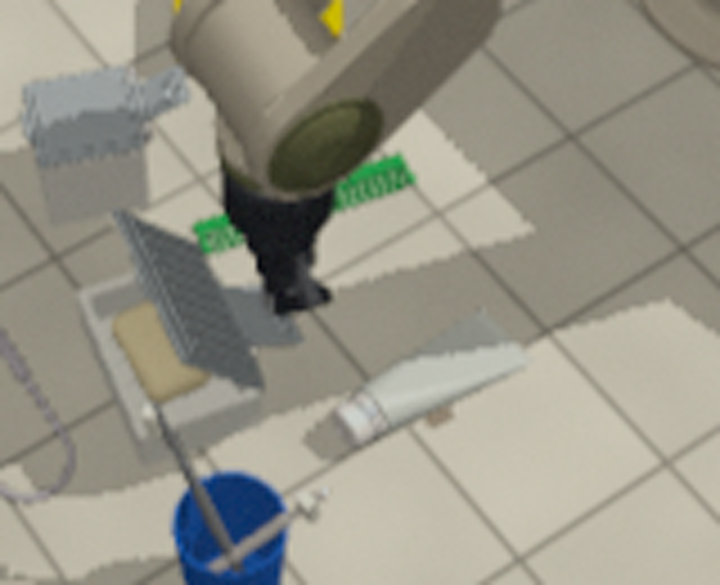

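The lid is nearly open and the force is about 3 N, so it hasn't reached the stop yet. I'll press in half-millimetre steps and watch the force.

Call:
{"op": "jog_arm", "data": {
  "increments": [
    {"rx": 0,"ry": 0,"rz": 0,"x": 0.5,"y": 0,"z": 0,"hand": 0},
    {"rx": 0,"ry": 0,"rz": 0,"x": 0,"y": 0,"z": 0,"hand": 0}
  ]
}}

```text
time_s: 12.92
eef_pos: [531.2, 54.0, 32.8]
ee_rot: [0.704, 0.069, 0.704, -0.069]
force: [0.9, -0.9, 2.4]
grip_width: 0.0
```

Call:
{"op": "jog_arm", "data": {
  "increments": [
    {"rx": 0,"ry": 0,"rz": 0,"x": 0.5,"y": 0,"z": 0,"hand": 0},
    {"rx": 0,"ry": 0,"rz": 0,"x": 0,"y": 0,"z": 0,"hand": 0}
  ]
}}

```text
time_s: 13.18
eef_pos: [531.2, 54.0, 32.2]
ee_rot: [0.704, 0.069, 0.704, -0.069]
force: [-0.2, -0.4, 2.4]
grip_width: -0.001
```

Call:
{"op": "jog_arm", "data": {
  "increments": [
    {"rx": 0,"ry": 0,"rz": 0,"x": 0.5,"y": 0,"z": 0,"hand": 0},
    {"rx": 0,"ry": 0,"rz": 0,"x": 0,"y": 0,"z": 0,"hand": 0}
  ]
}}

```text
time_s: 13.42
eef_pos: [531.2, 54.0, 31.7]
ee_rot: [0.704, 0.069, 0.704, -0.069]
force: [0.6, -0.5, 2.1]
grip_width: 0.002
```

Call:
{"op": "jog_arm", "data": {
  "increments": [
    {"rx": 0,"ry": 0,"rz": 0,"x": 0.5,"y": 0,"z": 0,"hand": 0},
    {"rx": 0,"ry": 0,"rz": 0,"x": 0,"y": 0,"z": 0,"hand": 0}
  ]
}}

```text
time_s: 13.68
eef_pos: [531.3, 54.0, 31.4]
ee_rot: [0.704, 0.069, 0.704, -0.069]
force: [0.5, -0.2, 4.1]
grip_width: 0.0
```

Call:
{"op": "jog_arm", "data": {
  "increments": [
    {"rx": 0,"ry": 0,"rz": 0,"x": 0.3,"y": 0,"z": 0,"hand": 0},
    {"rx": 0,"ry": 0,"rz": 0,"x": 0,"y": 0,"z": 0,"hand": 0}
  ]
}}

```text
time_s: 13.92
eef_pos: [531.3, 54.0, 31.2]
ee_rot: [0.704, 0.069, 0.704, -0.069]
force: [-0.1, -0.2, 6.1]
grip_width: 0.003
```

Call:
{"op": "jog_arm", "data": {
  "increments": [
    {"rx": 0,"ry": 0,"rz": 0,"x": 0,"y": 0,"z": 0,"hand": 0},
    {"rx": 0,"ry": 0,"rz": 0,"x": 0,"y": 0,"z": 0,"hand": 0}
  ]
}}

```text
time_s: 14.18
eef_pos: [531.3, 54.0, 31.2]
ee_rot: [0.704, 0.069, 0.704, -0.069]
force: [-0.2, 0.7, 5.8]
grip_width: -0.001
```

The force jumped from about 2.3 N to 6 N within half a millimetre, which marks the stop. I'll do a last check with both views.

```bash
python3 - <<'E'
from h import *
b=capture("scene")[140:270,260:420]
cv2.imwrite("pics/cs9.png",cv2.resize(b[:,:,::-1],None,fx=4.5,fy=4.5,interpolation=cv2.INTER_CUBIC))
a=capture("top"); 
cv2.imwrite("pics/ct9.png",cv2.resize(a[140:280,230:390,::-1],None,fx=4.2,fy=4.2,interpolation=cv2.INTER_CUBIC))
to([531,54,32],np.pi/2-.197)
b0=cv2.imread("pics/scene0.png"); b1=capture("scene")[:,:,::-1]
def g(im):
    m=cv2.inRange(cv2.cvtColor(im,cv2.COLOR_BGR2HSV),(50,120,40),(80,255,255)); m[:,380:]=0; y,x=np.nonzero(m); return x.mean(),x.max(),x.min(),y.min(),y.max()
print("comb px",g(b0),g(b1))
# predicted open lid front corners
pin=np.array([568.9,46.5]);ex=np.array([.981,-.195]);ey=np.array([.195,.981])
c,s=np.cos(.96),np.sin(.96)
for lat in(-67,67):
    X=[*(pin+ex*(96*c-11*s)+ey*lat),46+96*s+11*c]; p=proj("scene",X); print("pred cover corner crop px",(p-[260,140])*4.5)
E
```

```text
t 14.28 pos [531.3  54.   31.2] F [-0.31 -0.78  5.27] grip -0.003 j [-0.12  0.58  1.68 -0.    0.88 -1.49]
shift tool axes [-0.8 -0.1 -0.3] turn [ 0.0002  0.0004 -0.    ]
comb px (np.float64(328.2538860103627), np.int64(351), np.int64(303), np.int64(175), np.int64(195)) (np.float64(331.3979591836735), np.int64(351), np.int64(303), np.int64(175), np.int64(195))
pred cover corner crop px [121.95 195.3 ]
pred cover corner crop px [195.3  347.85]
```

View pics/cs9.png

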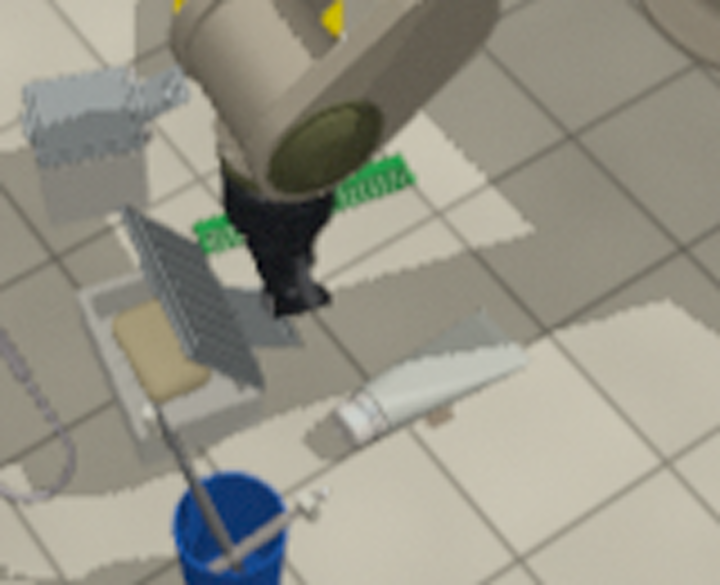

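View pics/ct9.png

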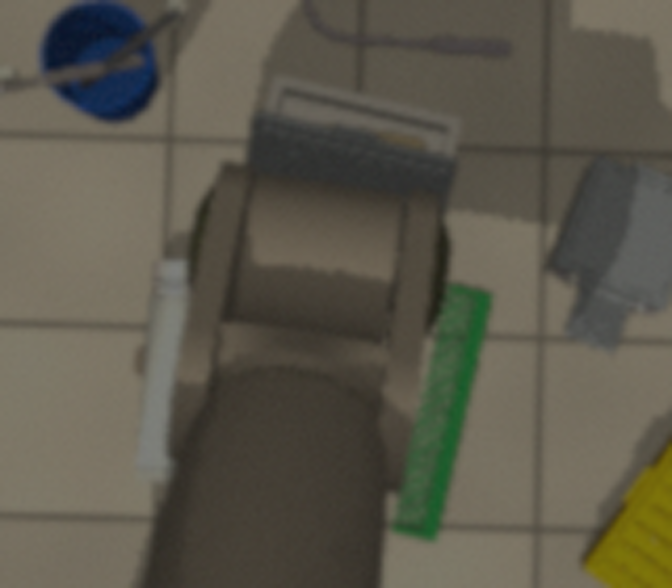

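The lid is at its stop as far as I can tell, with corners at (125,205) and (195,355) against predictions of (122,195) and (195,348). The tube's cap at top crop (172,268) is well clear. I'll take one more small step to make sure it sits firmly on the stop, still well below 15 N.

Call:
{"op": "jog_arm", "data": {
  "increments": [
    {"rx": 0,"ry": 0,"rz": 0,"x": 0.3,"y": 0,"z": 0,"hand": 0},
    {"rx": 0,"ry": 0,"rz": 0,"x": 0,"y": 0,"z": 0,"hand": 0},
    {"rx": 0,"ry": 0,"rz": 0,"x": 0,"y": 0,"z": 0,"hand": 0}
  ]
}}

```text
time_s: 14.7
eef_pos: [531.4, 54.0, 31.1]
ee_rot: [0.704, 0.069, 0.703, -0.069]
force: [-0.8, 0.5, 6.8]
grip_width: 0.002
```

```bash
python3 - <<'E'
from h import *
im=capture("scene"); s=sense(); print(s["force"],s["eef_pos"])
b0=cv2.imread("pics/scene0.png")
# dish shift check: compare tray front-left region with earlier mid-press picture
a=cv2.imread("pics/cs8.png"); b=cv2.resize(im[140:270,260:420,::-1],None,fx=4.5,fy=4.5,interpolation=cv2.INTER_CUBIC)
cv2.imwrite("pics/cs10.png",b)
f=lambda x:np.float32(cv2.cvtColor(x,cv2.COLOR_BGR2GRAY)[280:460,70:150])
print(cv2.phaseCorrelate(f(a),f(b)))
pin=np.array([568.9,46.5]);ex=np.array([.981,-.195]);ey=np.array([.195,.981])
for th in(0,.96):
  for lat in(-67,67):
    for zz in(4,11):
      c,sn=np.cos(th),np.sin(th)
      print(th,lat,zz,(proj("scene",[*(pin+ex*(96*c-zz*sn)+ey*lat),46+96*sn+zz*c])-[260,140])*4.5)
E
```

```text
[-0.05447908  0.08274099  6.40336589] [531.37466827  53.99761742  31.07666416]
((0.028388179337746067, -0.03375807550970933), 0.8031621813774109)
0 -67 4 [ 63.9 285.3]
0 -67 11 [ 63.  279.9]
0 67 4 [131.4  436.05]
0 67 11 [130.5 431.1]
0.96 -67 4 [114.3 201.6]
0.96 -67 11 [121.95 195.3 ]
0.96 67 4 [187.65 354.15]
0.96 67 11 [195.3  347.85]
```

The dish hasn't shifted (under 0.05 crop px) and the push is steady at about 6.5 N against the stop. The small lid-corner offset also appears with the lid shut, so it comes from my geometry rather than a missing angle.

```bash
python3 -c "
from rig import *
print(finish_job())"
```

```text
the job is handed in; nothing more can be done
None
```

I pushed the tube about 80 mm to the left along the ledge without lifting it. I then pressed the soap dish's tail down with the shut fingertips until the lid reached its stop, and handed the job in at about 15 s while holding it there.

What the last checks showed:
- **Lid:** the push rose from about 2.3 N to about 6.5 N over the last millimetre, which marks the stop. The tip stopped at z = 31 mm, against 32 mm expected for fully open.
- **Tube:** its cap lies roughly 50 mm clear of the tail, judged by eye in the top view.
- **Dish and bystanders:** the dish shifted less than 0.05 px in the enlarged crop during the final press. The comb's outline in the scene view was unchanged. The tumbler, cotton-bud box and tongue cleaner looked the same in the pictures.

**One disagreement:** the lid's front corners appeared about 2 px from where I predicted. A similar offset was there with the lid shut, so I put it down to my measured geometry, not to a lid that is short of fully open.

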